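# Close the mill and hold it ready over the cup

## Task

One of the two mills has the stopper on its top standing up: press that stopper fully home while the mill stands on the island, then pick up this mill, carry it over the things on the chopping board (over the board, not round it), and hold it upright and centred above the fluted cup, its foot about 15 mm above the cup's rim and touching nothing but the gripper. The job finishes while you are still holding the mill there, still and with its stopper home. Leave the cup, the other mill and the things on the board where they stand.

Things in the scene. Friction and masses are not known exactly. Their poses are not given: they have to be found in the camera images.
- mill: the mill to use, the one whose stopper stands up: brown, bottle-shaped, round about its z axis, 52 mm across at the foot, narrower at the neck; on top a round fixed wooden head, 38 mm across, 149 to 167 mm above the foot (good to grip from above). 0.2 to 0.5 kg. Origin at the centre of its underside, z up. It stands in the left part of the island, in either of two places
- stopper (a joint): how far the mill's stopper stands up, in m: 0 is fully home (knob seated on the head), 0.022 fully up; at the start 0.014 to 0.022. It slides along the mill's axis, needs about 5 N and stays where it is left
- stopper_top (a point): centre of the top of the mill's stopper, a round knob 23 mm across and 15 mm tall on a thin stem; 183 mm above the mill's foot when home
- other_mill: the other mill, white, 52 mm across, 188 mm tall with its stopper, which is already home and fixed; loose. Origin under its foot. Leave it
- cup: loose fluted cream cup, 78 mm across, 70 mm tall, open at the top (about 64 mm clear inside), standing in the right part of the island. Origin at the centre of its underside, z up
- cup_rim (a point): centre of the cup's mouth, at rim height (70 mm above its underside)
- board: wooden chopping board lying between mills and cup, fixed, 150 x 320 x 13 mm (its own x, y, z); its long y axis points roughly away from or towards the robot. Origin at the centre of its underside. The tallest thing on it reaches 102 mm above the island
- bowl: white bowl on the board, 127 mm across, 62 mm tall, loose; origin under its foot
- jar: jar with a cork-coloured lid on the board, 57 mm across, 89 mm tall, loose; origin under its foot
- timer: round kitchen timer on the board, 65 mm across, 58 mm tall, loose; origin under its foot

How it is judged:
On the way, in this order (a step that is already met when the one before it is completed fails the run):
1. the stopper is pressed home while the mill stands on the island (value of joint stopper below 0.002 m and height (world z) of mill below 0.008 m and angle between mill's own z axis and vertical below 0.1 rad), for 0.1 s.
2. the held mill passes above the chopping board, its foot more than 70 mm above the island (x of mill in the frame of board between -0.075 and 0.075 m and y of mill in the frame of board between -0.18 and 0.18 m and height (world z) of mill above 0.07 m and contact force between the fingers and mill above 1 N), for 0.05 s.
At the end, for the whole second after the job is handed in: the mill is held still by the fingers over the standing cup: its foot 5 to 28 mm above the rim, within 10 mm of the mouth's centre, upright within 0.1 rad, not touching the cup, its stopper home (within 2 mm) (horizontal distance between mill and cup_rim below 0.01 m and z of mill in the frame of cup_rim between 0.005 and 0.028 m and angle between mill's own z axis and vertical below 0.1 rad and angle between cup's own z axis and vertical below 0.05 rad and height (world z) of cup below 0.005 m and value of joint stopper below 0.002 m and linear speed of mill below 0.02 m/s and contact force between the fingers and mill above 1 N and contact force between mill and cup below 0.05 N); the arm keeps its last pose, push and grip.
It fails at once if the cup is shifted by more than 20 mm (distance of cup from where it was at the start of the episode above 0.02 m).
It fails at once if the other mill is shifted by more than 20 mm or tipped over (distance of other_mill from where it was at the start of the episode above 0.02 m or angle between other_mill's own z axis and vertical above 0.5 rad).
It fails at once if a thing on the board is shifted by more than 20 mm (distance of any of bowl, jar, timer from where it was at the start of the episode above 0.02 m).
It fails at once if the mill is tipped over (angle between mill's own z axis and vertical above 0.5 rad).
It also fails if it takes over 45 s, if anything falls off the work surface, if the arm or the gripper's body presses on something with over 40 N, if the wrist force passes 120 N, or if a joint passes its speed limit or range.

## Robot

A 6-joint arm with a two-finger parallel gripper is mounted at the origin on a cart in front of the work surface, level with it; the furniture and walls round the work are solid. World frame = base frame: x ahead of the robot, y to its left, z up, the work surface at z = 0. Lengths are in m, angles in rad, forces in N, time in s.
With the tool pointing down it reaches from about 0.225 to 0.875 m from the base axis. Payload 3.4 kg.
Tool frame: the origin (TCP) lies at the very end of the fingers, on their centre line; the grasp point (between the pads) lies 19 mm behind it; z points along the fingers, y is the line along which they close (so a half turn about z gives the same grasp; the last joint's range is limited). The gripper opens to 85 mm and grips with 20 to 120 N. Pads are 22 mm wide; open, the fingers measure 114 mm over their backs; the gripper's body (76 mm by 85 mm) begins 54 mm behind the grasp point. The pads swing forward as they close: fully open they stand 13 mm farther back than shut.
Start: joints at [-1.423, 0.276, 1.505, -0, 1.361, -0.121], TCP at [0.153, -0.554, 0.231] pointing down, gripper open.
Joint ranges: [-2.89, 2.89], [-0.75, 2.08], [0.22, 2.7], [-1.18, 4.32], [0.11, 2.71], [-2.7, 2.7]. Speed limits (rad/s): [2.57, 2.57, 3.14, 3.14, 3.14, 3.14].

## Interface

Orientations are given as a unit quaternion [w, x, y, z].
In Python, from rig import manip gives the robot as it stands. The module is installed in compiled form; this text tells all that it offers.
- The arm moves only by the tool play_rows, never from a script. Its argument "motion" is a list of rows, each a list of 5 numbers: the shift along the tool's x, y, z in units of 40 mm (1.0 is 40 mm), then the turn about the tool's z in units of 10 degrees (1.0 is 10 degrees), then the finger opening in mm, from 0 to 85.4. A call has 1 to 5 rows; each row is the pose to reach, as a shift and turn from the pose commanded when the call began, along the tool's axes at that moment; what a row does not reach only later rows make up. A row lasts 1/8 s, in which the tool goes at most 62.5 mm and 10.7 degrees, less where a joint would pass 70% of its speed; a pose out of reach is approached as far as the arm can. A call with a gripper value outside its range is refused whole. The fingers move at their own pace and stop on an object; "newtons" is the grip in N (left out, the last holds). Time passes only in rows, so rows that repeat a pose let the fingers close. It gives the time, the measured TCP pose, the force, the opening and the grip force at its end, in the units of the state.
- manip.get_state(): the state, without advancing time (a new reading comes with each control period).
- manip.get_image(name): name is "side" or "top"; returns a dict with "img" (400x640x3 uint8, red, green, blue), "range_z" (400x640 float32, m along the optical axis (not along the pixel's ray), 0 where there is no reading), "fx", "fy", "cx", "cy" (pixels), "R" (3x3) and "t" (3): a world point X has camera coordinates R X + t. Camera axes: x right, y down, z forward; pixel columns grow to the right and rows downward; lengths in m; the calibration is good to about 2 mm. A picture is of the moment at which its call begins.
- manip.sign_off(): hands the job in; it is judged then, once.
The state is a dict: "clock": time; "qpos": joint angles; "qd": joint speeds; "effort": joint torques, N m; "position": TCP position; "ee_rot": TCP orientation; "contact_force": force on the tool from outside, world axes, zero at the start; "moment": the same for the moment, N m; "width": finger opening in m; "gripper_force": force on a finger pad.
Only numpy, scipy, OpenCV 4.12 (cv2) and the standard library are available. Lean on these libraries where they do the work, as an engineer would, in place of code of your own. Each camera call takes 0.05 s, during which the arm holds its last target. There are 200 camera calls.

## Working session

There is one attempt and no reset: what is moved stays moved. The work goes in short steps, Python scripts to look and compute and a tool call to move; the robot and the scene stay as the last step left them, time stands still between calls to the robot, and variables do not carry over. Pictures are saved under pics/ and viewed, at most 10 in all, crops included, and the job is handed in when it is done.

Besides the shell and the picture viewer there is one more tool, called after "Emit:" by a JSON object that holds its "api" and its "payload". play_rows: Moves the arm, as the interface text tells. Its arguments: {"type":"object","properties":{"motion":{"type":"array","items":{"type":"array","items":{"type":"number"}}},"newtons":{"type":"number"}},"required":["motion"]}

```bash
mkdir -p pics; cat > h.py <<'E'
import numpy as np, cv2
from rig import manip
def cloud(d):
    z=d["range_z"].astype(float); v,u=np.mgrid[:z.shape[0],:z.shape[1]]
    P=np.stack([(u-d["cx"])/d["fx"]*z,(v-d["cy"])/d["fy"]*z,z],-1)
    W=(P-np.array(d["t"]))@np.array(d["R"]); W[z==0]=np.nan
    return W
def grab(n,tag):
    d=manip.get_image(n); cv2.imwrite(f"pics/{tag}.png",d["img"][...,::-1]); np.save(f"pics/{tag}.npy",cloud(d)); return d
E
python3 - <<'E'
from h import *
for n in("top","side"):
    d=grab(n,n+"0"); print(n,d["fx"],d["cx"],np.round(d["R"],3).tolist(),np.round(d["t"],3))
s=manip.get_state(); print({k:np.round(v,3).tolist() for k,v in s.items()})
E
```

```text
top 362.62786952398795 321.5678584671718 [[0.023, -1.0, 0.01], [-0.996, -0.024, -0.091], [0.091, -0.008, -0.996]] [-0.042  0.505  0.966]
side 518.7009291825527 315.2778632566404 [[0.965, -0.26, 0.011], [-0.102, -0.417, -0.903], [0.239, 0.871, -0.429]] [-0.521  0.152  1.446]
{'clock': 0.1, 'qpos': [-1.423, 0.277, 1.506, -0.0, 1.361, -0.121], 'qd': [0.001, -0.002, -0.005, -0.001, 0.001, 0.0], 'effort': [0.001, -41.77, -24.64, -0.0, 0.006, 0.0], 'position': [0.153, -0.554, 0.231], 'ee_rot': [-0.001, 0.991, 0.134, -0.0], 'contact_force': [-0.728, -0.648, -0.254], 'moment': [0.038, -0.027, -0.026], 'gripper_force': 0.0, 'width': 0.086}
```

View pics/top0.png

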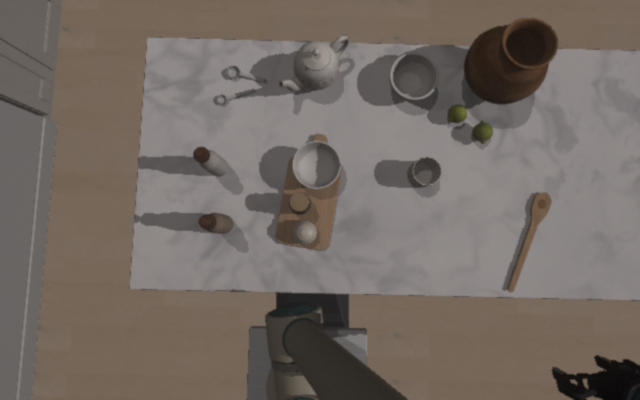

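View pics/side0.png

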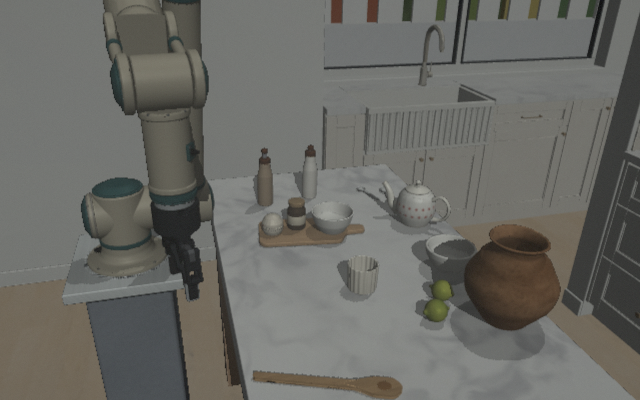

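The top view shows the brown mill at about (215,223), head at (208,221); the white mill at (210,162); the board with bowl, jar and timer around (310,195); and the cup at (426,172). In the side view the brown mill's stopper stands up at (265,152).

```bash
python3 - <<'E'
from h import *
from scipy.optimize import least_squares
def fit(P,r=None):
    f=(lambda p:np.hypot(*(P-p[:2]).T)-(r or p[2])); c=P.mean(0)
    s=least_squares(f,[*c,.03],loss="soft_l1",f_scale=.002); return np.round(s.x,4),len(P),round(float(np.std(f(s.x))),4)
T=np.load("pics/top0.npy");S=np.load("pics/side0.npy")
def box(W,u0,u1,v0,v1,z0,z1):
    P=W[v0:v1,u0:u1].reshape(-1,3); return P[(P[:,2]>z0)&(P[:,2]<z1)]
for nm,W,b in(("mill top",T,(190,245,205,240)),("mill side",S,(250,280,145,210)),("white top",T,(188,235,142,180)),("white side",S,(298,322,143,202))):
    P=box(W,*b,.02,.3); print(nm,"zmax",np.sort(P[:,2])[-4:].round(4))
    for z0,z1,r in((.02,.06,.026),(.06,.1,None),(.145,.165,.019),(.162,.172,None),(.185,.21,.0115)):
        q=P[(P[:,2]>z0)&(P[:,2]<z1)]
        if len(q)>5: print("  ",z0,z1,q.mean(0).round(4),q[:,:2].min(0).round(3),q[:,:2].max(0).round(3),*fit(q[:,:2],r))
for nm,W,b in(("cup top",T,(400,450,150,195)),("cup side",S,(340,385,250,300))):
    P=box(W,*b,.01,.1); print(nm,"zmax",np.sort(P[:,2])[-4:].round(4))
    q=P[P[:,2]>.062]; print(q.mean(0).round(4),q[:,:2].min(0),q[:,:2].max(0),fit(q[:,:2]),fit(q[:,:2],.0375))
    q=P[(P[:,2]>.02)&(P[:,2]<.06)];print(q.mean(0).round(4),fit(q[:,:2]))
P=box(T,270,345,130,255,.03,.2)
for n,b in(("bowl",(290,345,138,190)),("jar",(287,312,190,215)),("timer",(294,320,218,246))):
    P=box(T,*b,.03,.2); print(n,P[:,2].max(),P.min(0).round(3),P.max(0).round(3))
b=T[:, :][(T[...,2]>.008)&(T[...,2]<.018)]; b=b[(abs(b[:,1]-.05)<.2)&(b[:,0]<.75)&(b[:,0]>.2)]; print(cv2.minAreaRect(b[:,:2].astype(np.float32)))
print("island z",np.nanmedian(T[250:280,160:200,2]),np.nanmedian(S[300:320,400:420,2]))
E
```

```text
mill top zmax [0.197  0.197  0.1971 0.1971]
   0.02 0.06 [0.4261 0.2177 0.0404] [0.403 0.212] [0.453 0.235] [0.4286 0.2381 0.03  ] 67 0.0003
   0.06 0.1 [0.4272 0.2171 0.0796] [0.403 0.211] [0.454 0.237] [0.4291 0.2376 0.0257] 77 0.0004
   0.145 0.165 [0.4296 0.2294 0.161 ] [0.413 0.218] [0.448 0.249] [0.4306 0.24   0.03  ] 123 0.0033
   0.162 0.172 [0.4297 0.2307 0.1641] [0.415 0.22 ] [0.448 0.249] [0.4305 0.239  0.0144] 85 0.0028
   0.185 0.21 [0.4304 0.2348 0.1934] [0.42  0.225] [0.442 0.247] [0.4312 0.2397 0.03  ] 86 0.0036
mill side zmax [0.1995 0.1998 0.2003 0.2008]
   0.02 0.06 [0.4257 0.2184 0.0407] [0.403 0.206] [0.451 0.235] [0.4288 0.2393 0.03  ] 164 0.0032
   0.06 0.1 [0.4258 0.2196 0.0802] [0.404 0.208] [0.452 0.245] [0.4289 0.2387 0.025 ] 168 0.0028
   0.145 0.165 [0.4286 0.2253 0.1555] [0.411 0.215] [0.449 0.238] [0.4298 0.2399 0.03  ] 65 0.0032
   0.162 0.172 [0.4286 0.2297 0.167 ] [0.411 0.215] [0.449 0.247] [0.4283 0.23   0.0119] 48 0.0043
   0.185 0.21 [0.4296 0.2321 0.1943] [0.42  0.224] [0.439 0.243] [0.4313 0.2391 0.03  ] 34 0.0037
white top zmax [0.1872 0.1874 
[... 1293 characters left out ...]
ray([ 0.5786, -0.3023,  0.036 ]), 270, 0.001)
cup side zmax [0.0737 0.0741 0.0744 0.0754]
[ 0.5785 -0.3026  0.0682] [ 0.53970747 -0.34328544] [ 0.61720876 -0.26173391] (array([ 0.5795, -0.3031,  0.0371]), 247, 0.0019) (array([ 0.5795, -0.3031,  0.03  ]), 247, 0.0019)
[ 0.5774 -0.3084  0.0424] (array([ 0.5795, -0.3028,  0.0363]), 634, 0.0021)
bowl 0.07764865737282263 [ 0.525 -0.076  0.03 ] [0.65  0.05  0.078]
jar 0.10408490092006735 [0.458 0.001 0.03 ] [0.511 0.055 0.104]
timer 0.07350372696272559 [ 0.379 -0.017  0.034] [0.442 0.042 0.074]
((0.5413531064987183, 0.08656157553195953), (0.3221685588359833, 0.3197955787181854), 81.54248046875)
island z -0.0017857858787962452 0.0024221607050122435
```

```bash
cat >> h.py <<'E'
def units(*targets):
    from scipy.spatial.transform import Rotation as Ro
    s=manip.get_state(); w,x,y,z=s["ee_rot"]; R=Ro.from_quat([x,y,z,w]).as_matrix(); p=np.array(s["position"])
    print("t",s["clock"],"pos",p.round(4),"z",R[:,2].round(4),"w",round(s["width"],4),"F",np.round(s["contact_force"],1),"g",s["gripper_force"])
    for t in targets: print(t,np.round(R.T@(np.array(t)-p)/.04,3))
E
python3 -c "
from h import *
units((.4295,.239,.26))"
```

```text
t 0.1 pos [ 0.1526 -0.5539  0.2305] z [-2.0e-04  1.7e-03 -1.0e+00] w 0.0858 F [-0.7 -0.6 -0.3] g 0.0
(0.4295, 0.239, 0.26) [ 11.938 -17.273  -0.706]
```

Emit:
{"api": "play_rows", "payload": {"motion": [[11.94,-17.27,-0.71,0,0],[11.94,-17.27,-0.71,0,0],[11.94,-17.27,-0.71,0,0],[11.94,-17.27,-0.71,0,0],[11.94,-17.27,-0.71,0,0]], "newtons": 30}}

```text
clock: 0.72
position: [0.2559, -0.2575, 0.2417]
ee_rot: [-0.0, 0.991, 0.133, 0.0]
contact_force: [1.3, 0.3, 0.3]
width: 0.0002
gripper_force: 0.0
```

```bash
python3 -c "
from h import *
units((.4295,.239,.26)); print(manip.get_state()['qpos'])"
```

```text
t 0.725 pos [ 0.2559 -0.2575  0.2417] z [ 5.e-04  3.e-04 -1.e+00] w 0.0002 F [1.3 0.3 0.3] g 0.0
(0.4295, 0.239, 0.26) [  7.468 -10.821  -0.452]
[-9.81355600e-01 -6.07554567e-02  1.87258327e+00  6.02849510e-04
  1.32978408e+00  3.21600078e-01]
```

Emit:
{"api": "play_rows", "payload": {"motion": [[7.47,-10.82,-0.45,0,0],[7.47,-10.82,-0.45,0,0],[7.47,-10.82,-0.45,0,0],[7.47,-10.82,-0.45,0,0],[7.47,-10.82,-0.45,0,0]]}}

```text
clock: 1.35
position: [0.3587, 0.0373, 0.2527]
ee_rot: [0.0, 0.991, 0.134, 0.0]
contact_force: [1.5, -0.6, 0.4]
width: -0.0002
gripper_force: 0.0
```

```bash
python3 -c "
from h import *
units((.4295,.239,.26)); print(manip.get_state()['qpos'])"
```

```text
t 1.35 pos [0.3587 0.0373 0.2527] z [ 1.1e-03 -7.0e-04 -1.0e+00] w -0.0002 F [ 1.5 -0.6  0.4] g 0.0
(0.4295, 0.239, 0.26) [ 3.047 -4.389 -0.184]
[-8.93234526e-02 -7.22688850e-02  1.85510598e+00 -5.89042616e-04
  1.35762209e+00  1.21261158e+00]
```

Emit:
{"api": "play_rows", "payload": {"motion": [[3.05,-4.39,-0.18,0,0],[3.05,-4.39,-0.18,0,0],[3.05,-4.39,-0.18,0,0],[3.05,-4.39,-0.18,0,0],[3.05,-4.39,-0.18,0,0]]}}

```text
clock: 1.98
position: [0.4296, 0.2386, 0.259]
ee_rot: [0.0, 0.991, 0.136, -0.001]
contact_force: [0.3, -0.3, 0.5]
width: 0.0003
gripper_force: 0.0
```

```bash
python3 -c "
from h import *
units((.4295,.239,.26),(.4295,.239,.205),(.4295,.239,.183)); print(manip.get_state()['qpos'][5])
d=grab('side','side1'); cv2.imwrite('pics/c1.png',cv2.resize(d['img'][60:240,180:380,::-1],None,fx=3,fy=3,interpolation=2))"
```

```text
t 1.975 pos [0.4296 0.2386 0.259 ] z [-1.2e-03 -5.0e-04 -1.0e+00] w 0.0003 F [ 0.3 -0.3  0.5] g 0.0
(0.4295, 0.239, 0.26) [-0.    -0.011 -0.026]
(0.4295, 0.239, 0.205) [ 1.000e-03 -1.100e-02  1.349e+00]
(0.4295, 0.239, 0.183) [ 0.002 -0.011  1.899]
1.6641601305859828
```

View pics/c1.png

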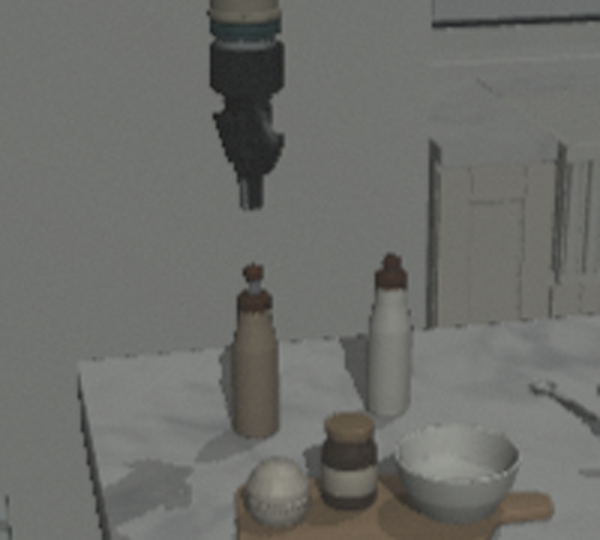

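The crop shows the closed fingertips at (252,208) straight above the raised knob at (253,272), so I'll press down from here.

Emit:
{"api": "play_rows", "payload": {"motion": [[0,0,0.7,0,0],[0,0,1.2,0,0],[0,0,1.5,0,0],[0,0,1.7,0,0],[0,0,1.8,0,0]]}}

```text
clock: 2.65
position: [0.4302, 0.2368, 0.1885]
ee_rot: [0.0, 0.991, 0.134, 0.001]
contact_force: [-0.8, -1.6, 5.0]
width: -0.0005
gripper_force: 2.4
```

```bash
python3 -c "
from h import *
units((.4295,.239,.183))"
```

```text
t 2.65 pos [0.4302 0.2368 0.1885] z [ 2.1e-03  3.0e-04 -1.0e+00] w -0.0005 F [-0.8 -1.6  5. ] g 2.435140115426293
(0.4295, 0.239, 0.183) [-0.003 -0.059  0.137]
```

Emit:
{"api": "play_rows", "payload": {"motion": [[0,0,0.05,0,0],[0,0,0.1,0,0],[0,0,0.14,0,0],[0,0,0.17,0,0]]}}

```text
clock: 3.15
position: [0.4308, 0.2374, 0.1823]
ee_rot: [-0.0, 0.991, 0.134, 0.002]
contact_force: [-1.4, -1.4, 14.3]
width: -0.0002
gripper_force: 7.4
```

```bash
python3 -c "
from h import *
units((.4295,.239,.183))"
```

```text
t 3.15 pos [0.4308 0.2374 0.1823] z [ 3.4e-03  7.0e-04 -1.0e+00] w -0.0002 F [-1.4 -1.4 14.3] g 7.362333012461022
(0.4295, 0.239, 0.183) [-0.02  -0.047 -0.017]
```

Emit:
{"api": "play_rows", "payload": {"motion": [[0,0,0.02,0,0],[0,0,0.03,0,0],[0,0,0.03,0,0]]}}

```text
clock: 3.52
position: [0.4317, 0.2377, 0.1823]
ee_rot: [-0.0, 0.991, 0.134, 0.003]
contact_force: [0.2, -1.0, 15.6]
width: 0.0001
gripper_force: 7.8
```

```bash
python3 -c "
from h import *
units((.4295,.239,.183),(.4295,.239,.21))"
```

```text
t 3.525 pos [0.4317 0.2377 0.1823] z [ 0.006   0.0016 -1.    ] w 0.0001 F [ 0.2 -1.  15.6] g 7.789798284211429
(0.4295, 0.239, 0.183) [-0.044 -0.046 -0.018]
(0.4295, 0.239, 0.21) [-0.04  -0.046 -0.693]
```

The force rose to 15 N with the tip stalled at 0.182 m, so the stopper is home. I'll raise, open and check.

Emit:
{"api": "play_rows", "payload": {"motion": [[0,0,-0.4,0,0],[0,0,-1.4,0,80],[0,0,-1.4,0,80],[0,0,-1.4,0,80],[0,0,-1.4,0,80]]}}

```text
clock: 4.15
position: [0.4286, 0.2368, 0.2342]
ee_rot: [0.0, 0.991, 0.134, -0.002]
contact_force: [-0.6, -0.0, -0.5]
width: 0.0721
gripper_force: 0.0
```

```bash
python3 - <<'E'
from h import *
from scipy.optimize import least_squares
d=grab('side','side2'); cv2.imwrite('pics/c2.png',cv2.resize(d['img'][60:240,180:380,::-1],None,fx=3,fy=3,interpolation=2))
W=np.load('pics/side2.npy')[145:212,245:285].reshape(-1,3)
for a,b in((.02,.06),(.06,.1),(.148,.168),(.168,.2)):
    q=W[(W[:,2]>a)&(W[:,2]<b)&(abs(W[:,1]-.23)<.05)]
    s=least_squares(lambda p:np.hypot(*(q[:,:2]-p[:2]).T)-p[2],[.43,.24,.02],loss="soft_l1",f_scale=.002).x
    print(a,q.mean(0).round(4),q[:,2].max().round(4),s.round(4))
units((.429,.239,.137))
E
```

```text
0.02 [0.4258 0.2197 0.0404] 0.0597 [0.4283 0.238  0.0243]
0.06 [0.4253 0.2202 0.0812] 0.1 [0.4291 0.2382 0.0245]
0.148 [0.4274 0.2264 0.1592] 0.1679 [0.4302 0.2389 0.018 ]
0.168 [0.4293 0.2322 0.1764] 0.1875 [0.4306 0.2359 0.0094]
t 4.2 pos [0.4287 0.2368 0.2343] z [-0.0026 -0.001  -1.    ] w 0.0789 F [-0.5  0.2 -0.2] g 0.0
(0.429, 0.239, 0.137) [ 0.028 -0.051  2.434]
```

View pics/c2.png

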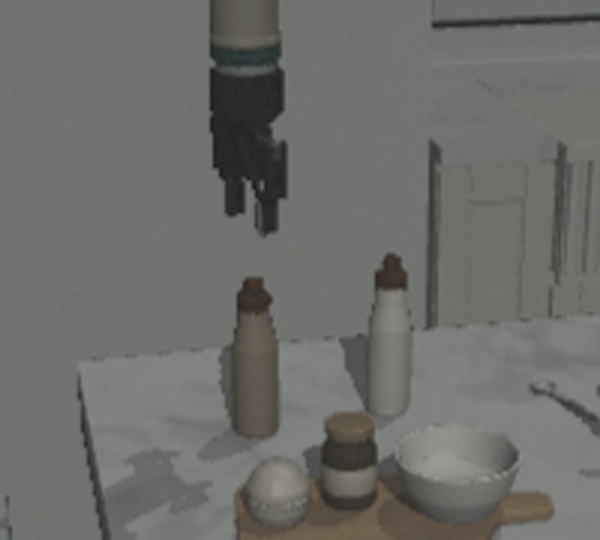

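The knob at (253,285) now sits on the head, like the white mill's. The fingers are open above the mill.

Emit:
{"api": "play_rows", "payload": {"motion": [[0.03,-0.05,1.0,0,80],[0.03,-0.05,1.9,0,80],[0.03,-0.05,2.3,0,70],[0.03,-0.05,2.43,0,60],[0.03,-0.05,2.43,0,50]], "newtons": 50}}

```text
clock: 4.82
position: [0.4301, 0.2393, 0.1383]
ee_rot: [0.0, 0.991, 0.134, -0.0]
contact_force: [-0.1, 0.0, 0.9]
width: 0.0499
gripper_force: 0.0
```

```bash
python3 -c "
from h import *
units((.429,.239,.137))"
```

```text
t 4.825 pos [0.4301 0.2393 0.1383] z [-5.e-04 -3.e-04 -1.e+00] w 0.0499 F [-0.1  0.   0.9] g 0.0
(0.429, 0.239, 0.137) [-0.029 -0.001  0.032]
```

Emit:
{"api": "play_rows", "payload": {"motion": [[0,0,0,0,42],[0,0,0,0,36],[0,0,0,0,25],[0,0,0,0,25],[0,0,0,0,25]], "newtons": 50}}

```text
clock: 5.45
position: [0.4309, 0.2396, 0.1396]
ee_rot: [-0.0, 0.991, 0.134, 0.001]
contact_force: [-0.9, 0.1, 6.0]
width: 0.0365
gripper_force: 49.5
```

Emit:
{"api": "play_rows", "payload": {"motion": [[0,0,-0.2,0,25],[0,0,-0.6,0,25],[0,0,-1.2,0,25],[0,0,-1.2,0,25]]}}

```text
clock: 5.95
position: [0.4311, 0.2397, 0.1875]
ee_rot: [-0.0, 0.991, 0.134, 0.002]
contact_force: [-0.6, 1.1, -4.2]
width: 0.0364
gripper_force: 50.7
```

```bash
python3 - <<'E'
from h import *
units((.429,.239,.28))
for n in('side','top'): d=grab(n,n+'3')
W=np.load('pics/side3.npy')[100:212,235:295].reshape(-1,3)
q=W[(abs(W[:,1]-.23)<.05)&(W[:,2]<.17)]
for z in np.arange(0.02,.17,.01):
    s=q[abs(q[:,2]-z)<.005]; 
    if len(s): print(round(z,3),len(s),s.mean(0).round(4),s[:,0].min().round(4),s[:,0].max().round(4))
E
```

```text
t 5.95 pos [0.4311 0.2397 0.1875] z [ 0.0029  0.001  -1.    ] w 0.0364 F [-0.6  1.1 -4.2] g 50.67142723234724
(0.429, 0.239, 0.28) [-4.700e-02  2.000e-03 -2.313e+00]
0.05 12 [0.4271 0.2229 0.0527] 0.405 0.4516
0.06 42 [0.4261 0.2203 0.06  ] 0.4043 0.4513
0.07 38 [0.4266 0.2197 0.0702] 0.4047 0.4519
0.08 46 [0.4253 0.22   0.0805] 0.4048 0.4518
0.09 41 [0.4262 0.2208 0.0897] 0.4041 0.4515
0.1 43 [0.4274 0.2209 0.0995] 0.4035 0.4518
0.11 48 [0.4259 0.2196 0.1099] 0.4033 0.4526
0.12 50 [0.4253 0.2209 0.1204] 0.4038 0.4534
0.13 43 [0.4279 0.2209 0.1304] 0.4041 0.4538
0.14 45 [0.4269 0.221  0.1399] 0.4047 0.454
0.15 46 [0.4276 0.2217 0.1495] 0.4053 0.4541
0.16 50 [0.4258 0.223  0.1596] 0.406 0.4529
0.17 27 [0.4285 0.223  0.1672] 0.4068 0.4508
```

Emit:
{"api": "play_rows", "payload": {"motion": [[0,0,-0.6,0,25],[0,0,-1.3,0,25],[0,0,-2.0,0,25],[0,0,-2.4,0,25],[0,0,-2.4,0,25]]}}

```text
clock: 6.68
position: [0.4303, 0.2393, 0.2822]
ee_rot: [0.0, 0.991, 0.134, 0.0]
contact_force: [-0.2, 0.1, -4.4]
width: 0.0364
gripper_force: 51.1
```

```bash
python3 -c "
from h import *
units((.58,-.303,.285))"
```

```text
t 6.675 pos [0.4303 0.2393 0.2822] z [ 3.e-04 -0.e+00 -1.e+00] w 0.0364 F [-0.2  0.1 -4.4] g 51.09922388777932
(0.58, -0.303, 0.285) [ 9.0000e-03  1.4066e+01 -6.8000e-02]
```

Emit:
{"api": "play_rows", "payload": {"motion": [[0,0.4,-0.05,0,25],[0,1.2,-0.05,0,25],[0,2.2,-0.05,0,25],[0,3.2,-0.05,0,25],[0,4.2,-0.05,0,25]]}}

```text
clock: 7.3
position: [0.4741, 0.075, 0.283]
ee_rot: [0.0, 0.991, 0.134, -0.001]
contact_force: [0.2, -0.2, -4.3]
width: 0.0363
gripper_force: 51.1
```

Emit:
{"api": "play_rows", "payload": {"motion": [[0,1,0,0,25],[0,2,0,0,25],[0,3,0,0,25],[0,4,0,0,25],[0,5,0,0,25]]}}

```text
clock: 7.92
position: [0.5269, -0.1177, 0.2829]
ee_rot: [-0.0, 0.991, 0.134, -0.002]
contact_force: [0.2, 0.6, -4.4]
width: 0.0361
gripper_force: 51.1
```

Emit:
{"api": "play_rows", "payload": {"motion": [[0,1,0,0,25],[0,2,0,0,25],[0,3,0,0,25],[0,3.7,0,0,25],[0,4.2,0,0,25]]}}

```text
clock: 8.55
position: [0.5715, -0.2795, 0.2825]
ee_rot: [-0.001, 0.991, 0.133, -0.002]
contact_force: [0.4, 0.2, -3.8]
width: 0.0363
gripper_force: 51.2
```

```bash
python3 -c "
from h import *
units((.579,-.303,.285))"
```

```text
t 8.55 pos [ 0.5715 -0.2795  0.2825] z [-0.0033  0.0012 -1.    ] w 0.0363 F [ 0.4  0.2 -3.8] g 51.2173710730292
(0.579, -0.303, 0.285) [ 0.025  0.617 -0.063]
```

Emit:
{"api": "play_rows", "payload": {"motion": [[0.02,0.4,0.3,0,25],[0.02,0.62,0.7,0,25],[0.02,0.62,1.0,0,25],[0.02,0.62,1.0,0,25],[0.02,0.62,1.0,0,25]]}}

```text
clock: 9.18
position: [0.58, -0.3004, 0.245]
ee_rot: [0.0, 0.991, 0.134, 0.0]
contact_force: [-0.1, -0.5, -4.6]
width: 0.0362
gripper_force: 51.1
```

```bash
cat > m.py <<'E'
import sys
from h import *
from scipy.optimize import least_squares
k=sys.argv[1]
units((.579,-.303,.224))
for n in('top','side'):
    d=grab(n,n+k); W=np.load(f'pics/{n}{k}.npy').reshape(-1,3); W=W[np.hypot(W[:,0]-.579,W[:,1]+.303)<.06]
    print(n)
    for a,b,r0 in((.02,.055,.036),(.062,.078,.037),(.1,.12,.025),(.12,.14,.025),(.14,.16,.025),(.16,.18,.025),(.18,.2,.025)):
        q=W[(W[:,2]>a)&(W[:,2]<b)]
        if len(q)<15: continue
        s=least_squares(lambda p:np.hypot(*(q[:,:2]-p[:2]).T)-p[2],[.579,-.303,r0],loss="soft_l1",f_scale=.002).x
        print(a,b,len(q),q[:,2].min().round(4),s.round(4),q[:,0].min().round(3),q[:,0].max().round(3))
cv2.imwrite(f'pics/c{k}.png',cv2.resize(d['img'][130:310,270:470,::-1],None,fx=3,fy=3,interpolation=2))
E
python3 m.py 4
```

```text
t 9.175 pos [ 0.58   -0.3004  0.245 ] z [ 6.e-04 -2.e-04 -1.e+00] w 0.0362 F [-0.1 -0.5 -4.6] g 51.13838914250209
(0.579, -0.303, 0.224) [-0.042  0.056  0.525]
top
0.02 0.055 125 0.0202 [ 0.5783 -0.3021  0.0357] 0.541 0.616
0.062 0.078 84 0.0629 [ 0.5788 -0.303   0.037 ] 0.54 0.618
0.1 0.12 27 0.1082 [ 0.5771 -0.3022  0.0259] 0.552 0.594
0.12 0.14 49 0.1201 [ 0.5772 -0.3019  0.026 ] 0.551 0.593
0.14 0.16 63 0.1401 [ 0.5772 -0.3017  0.0259] 0.551 0.596
0.16 0.18 68 0.1601 [ 0.5776 -0.3018  0.0258] 0.552 0.596
0.18 0.2 69 0.1802 [ 0.5779 -0.3019  0.0257] 0.552 0.597
side
0.02 0.055 540 0.02 [ 0.5794 -0.3026  0.0363] 0.54 0.617
0.062 0.078 255 0.062 [ 0.5796 -0.3032  0.037 ] 0.539 0.617
0.1 0.12 69 0.1083 [ 0.5777 -0.3002  0.025 ] 0.552 0.6
0.12 0.14 151 0.12 [ 0.5778 -0.3007  0.0251] 0.551 0.602
0.14 0.16 158 0.14 [ 0.5776 -0.3011  0.0254] 0.551 0.601
0.16 0.18 157 0.16 [ 0.5784 -0.3008  0.0253] 0.552 0.601
0.18 0.2 159 0.18 [ 0.5788 -0.3003  0.0256] 0.552 0.601
```

View pics/c4.png

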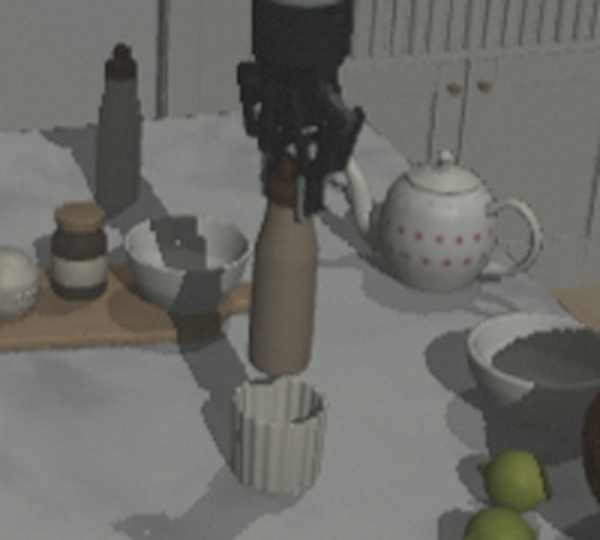

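The mill hangs upright with its foot at (280,370), just over the cup mouth at (280,400), and nothing is touching. It is off centre by about 2 mm; I'll lower it about 21 mm with that small correction.

Emit:
{"api": "play_rows", "payload": {"motion": [[0.02,0.05,0.15,0,25],[0.02,0.05,0.3,0,25],[0.02,0.05,0.45,0,25],[0.02,0.05,0.52,0,25],[0.02,0.05,0.52,0,25]]}}

```text
clock: 9.9
position: [0.581, -0.3028, 0.2233]
ee_rot: [-0.0, 0.991, 0.134, -0.0]
contact_force: [-0.7, 0.5, -5.0]
width: 0.0365
gripper_force: 51.3
```

Emit:
{"api": "play_rows", "payload": {"motion": [[0,0,0,0,25],[0,0,0,0,25],[0,0,0,0,25],[0,0,0,0,25]]}}

```text
clock: 10.4
position: [0.5812, -0.3029, 0.2239]
ee_rot: [0.0, 0.991, 0.134, 0.0]
contact_force: [-0.6, 0.1, -4.1]
width: 0.0367
gripper_force: 51.3
```

```bash
sed -i 's/(.1,.12,.025)/(.079,.12,.025)/' m.py; python3 m.py 5
```

```text
t 10.4 pos [ 0.5812 -0.3029  0.2239] z [ 2.e-04 -2.e-04 -1.e+00] w 0.0367 F [-0.6  0.1 -4.1] g 51.28622667127672
(0.579, -0.303, 0.224) [-0.054 -0.011 -0.003]
top
0.02 0.055 126 0.0202 [ 0.5782 -0.302   0.0357] 0.541 0.616
0.062 0.078 84 0.0629 [ 0.5789 -0.3031  0.037 ] 0.54 0.618
0.079 0.12 76 0.0887 [ 0.5783 -0.3045  0.026 ] 0.552 0.596
0.12 0.14 62 0.1203 [ 0.5783 -0.3041  0.0259] 0.552 0.597
0.14 0.16 56 0.1403 [ 0.5785 -0.3043  0.0258] 0.552 0.596
0.16 0.18 67 0.16 [ 0.5788 -0.3042  0.0256] 0.553 0.595
0.18 0.2 88 0.18 [ 0.5795 -0.3041  0.0247] 0.553 0.591
side
0.02 0.055 526 0.02 [ 0.5795 -0.3032  0.0361] 0.54 0.617
0.062 0.078 182 0.0621 [ 0.5792 -0.3033  0.0372] 0.54 0.617
0.079 0.12 228 0.0865 [ 0.5789 -0.3026  0.0255] 0.552 0.602
0.12 0.14 154 0.12 [ 0.5788 -0.3027  0.0257] 0.552 0.601
0.14 0.16 164 0.1402 [ 0.5792 -0.3032  0.0252] 0.553 0.602
0.16 0.18 154 0.1603 [ 0.5797 -0.3023  0.0257] 0.553 0.6
0.18 0.2 168 0.1804 [ 0.5795 -0.3021  0.0251] 0.554 0.603
```

View pics/c5.png

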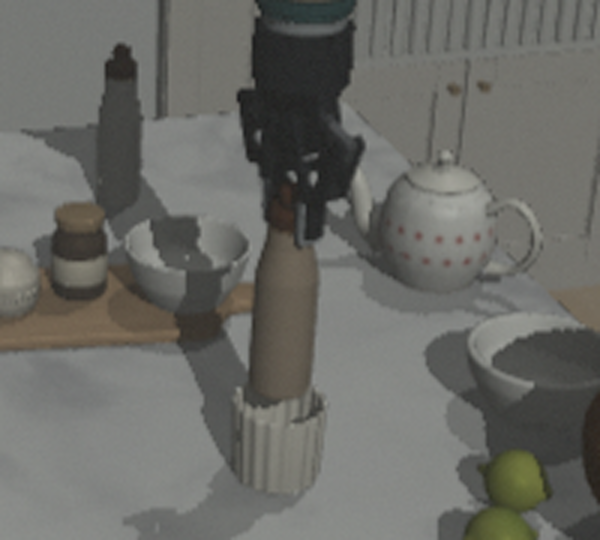

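The mill's foot at (280,398) is centred over the cup's mouth within about 1 mm. It is upright, about 16 mm above the rim and still, so I'm handing in.

```bash
python3 -c "
from rig import manip
print(manip.sign_off())"
```

```text
the job is handed in; nothing more can be done
None
```

I pressed the stopper home, carried the brown mill over the board and handed in with it held upright, centred to about 1 mm and roughly 16 mm above the cup's rim; no verdict was returned.

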